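# Swing a carving blank round the bench post and under the hold-down

### The arm

A 6-joint arm with a two-finger parallel gripper is mounted at the origin on the work surface. World frame = base frame: x ahead of the robot, y to its left, z up, the work surface at z = 0. Lengths are in m, angles in rad, forces in N, time in s.
With the tool pointing down it reaches from about 0.425 to 1.125 m from the base axis. Payload 14.9 kg.
Tool frame: the origin (TCP) lies on the centre line of the jaws, within the pads' length; the fingertips stand 17 mm ahead of it and the grasp point (between the pads) lies 2 mm behind it; z points along the fingers, y is the line along which they close (so a half turn about z gives the same grasp; the last joint's range is limited). The gripper opens to 91 mm and grips with 3 to 60 N. Pads are 32 mm wide; open, the fingers measure 118 mm over their backs; the gripper's body (76 mm by 178 mm) begins 60 mm behind the grasp point.
Start: joints at [-1.347, 0.379, 1.734, -0, 1.028, -0.033], TCP at [0.178, -0.677, 0.231] pointing down, gripper open.
Joint ranges: [-2.77, 2.77], [-0.74, 2.19], [0, 2.66], [-1.06, 4.2], [0.31, 2.87], [-3.08, 3.08]. Speed limits (rad/s): [1.89, 1.89, 2.39, 3.14, 3.14, 3.14].

### API

Orientations are given as a rotation vector (axis times angle).
In Python, from plant import robot gives the robot as it stands. The module is installed in compiled form; this text tells all that it offers.
- The arm moves only by the tool send_rows, never from a script. Its argument "steps" is a list that holds one entry, the list of rows, each a list of 7 numbers: the shift along the tool's x, y, z in units of 0.1 m (1.0 is 0.1 m), then the turn, a rotation vector about the tool's x, y, z in units of 45 degrees (1.0 is 45 degrees), then the closure, from -1 (fully open) to 1 (shut). In form: [[[dx, dy, dz, rx, ry, rz, fingers], ...]]. A call has 1 to 5 rows; each row shifts and turns the commanded pose from where the row before left it, along the tool's axes as they then stand; what a row does not reach is not made up. A row lasts 1/12 s, in which the tool goes at most 41.7 mm and 7.16 degrees, less where a joint would pass 70% of its speed; a pose out of reach is approached as far as the arm can. A call with a number of a shift or a turn outside -1 to 1 is refused whole. A call with a gripper value outside its range is refused whole. The fingers move at their own pace and stop on an object; "force" is the grip in N (left out, the last holds). Time passes only in rows, so rows that do not move let the fingers close. It gives the time, the measured TCP pose, the force, the opening and the grip force at its end, in the units of the state.
- robot.sense(): the state, without advancing time (a new reading comes with each control period).
- robot.grab_frame(name): name is "scene" or "top" or "wrist"; returns the picture (400x640x3 uint8, red, green, blue); there is no depth.
- robot.camera_model(name): a dict with "fx", "fy", "cx", "cy" (pixels), "R" (3x3) and "t" (3): a world point X has camera coordinates R X + t; the wrist camera has in their place "hand_eye" (4x4, takes a point from camera to tool coordinates, whose origin is the TCP and whose axes are the flange's). Camera axes: x right, y down, z forward; pixel columns grow to the right and rows downward; lengths in m; the calibration is good to about 2 mm. A picture is of the moment at which its call begins: read the wrist's pose just before it. camera_model takes no time and is no camera call.
- robot.job_done(): hands the job in; it is judged then, once.
Trained networks look in the newest picture that a camera, given by its name, has taken for a name from the list of things; names that differ only in an ending like _2 or _b are one class to them, and where a whole thing is asked for, a point or a joint stands for the part that bears it (a point fixed in the world has none). Each returns a list of dicts, best first, with "p" (0 to 1); they miss things now and then, are a little off and sometimes report something else, mostly with a low value. They report only what shows in the picture. A call takes as long as a camera call. They do not tell look-alikes from the thing itself.
- robot.regions_of(camera, thing): "pixels" (400x640 bool, what is visible of it) and "box" ([left, top, right, bottom] in pixels, round what is visible of it).
- robot.pinpoint(camera, thing): "point" ([column, row] in pixels: a listed point, or the origin of a listed thing).
The state is a dict: "clock": time; "qpos": joint angles; "qvel": joint speeds; "joint_torque": joint torques, N m; "eef_pos": TCP position; "ee_rot": TCP orientation; "wrist_force": force on the tool from outside, world axes, zero at the start; "wrist_torque": the same for the moment, N m; "finger_gap": opening from 0.0 (shut) to 1.0 (fully open); "finger_force": force on a finger pad.
Only numpy, scipy, OpenCV 4.12 (cv2) and the standard library are available. Lean on these libraries where they do the work, as an engineer would, in place of code of your own. Each camera call takes 0.05 s, during which the arm holds its last target. There are 200 camera calls.

### The job

Lay the notched carving blank flat on the plywood board with its notch pushed onto the steel post but the blank well askew (roughly 45 degrees, clear of the yellow hold-down strap), and let go of it. Then take it again near its red end and, with the notch staying on the post, swing it round the post and under the strap until its long side lies flush along the dark wooden fence with the notch still snug on the post; be gentle, let go and leave everything else where it is.

Things in the scene. Friction and masses are not known exactly. Their poses are not given: they have to be found in the camera images.
- board: Fixed plywood board, 12 mm thick, with post, fence and strap. Origin: on the post's axis at the table surface; x along the fence, away from the post, y towards the fence, z up. It covers x -45 to 235, y -177 to 57 mm. Home, the blank's axis lies on this x axis, red end to +x, 79 mm of it past the fence's end with finger room both sides. Laid askew, the red end points to +x, -y.
- post (a point): Foot of the steel post, on its axis at the board's top surface (axes as the board's). The post is 18 mm in diameter and stands 45 mm above the board.
- fence (a point): Middle of the working face of the dark wooden fence, 15 mm above the board's top (axes as the board's). The fence is 70 mm long (x 30 to 100 mm of the board), 38 mm high above the board, 22 mm thick; its face is 25 mm from the post's axis (y = 25 mm).
- strap (a point): Middle of the underside of the rigid yellow hold-down strap, fixed on the fence's top (axes as the board's). It covers x 70 to 100 mm of the board and overhangs from the fence to y = -2 mm, that is 27 mm over the blank's place; underside 38 mm and top 43 mm above the board.
- blank_center (a point): Centre of the loose carving blank: a pale wooden bar 190 x 50 x 30 mm (about 0.12 to 0.24 kg) with a pencilled outline, lying flat on the table at the start. x along its length towards the red-painted end, y across its 50 mm width, z up through its 30 mm thickness. The other (-x) end has an open square notch, right through the thickness, 24 mm wide and 20 mm deep.
- blank_notch (a point): Point in the blank's notch, half-way up, 84 mm from the centre towards -x, where the post's axis lies when the post touches the notch's bottom (axes as the blank's). The post has 3 mm of play on either side in the notch.
- mallet: Bystander: turned wooden mallet standing on its head, 84 mm diameter, 220 mm high; origin at its underside.
- glue: Bystander: white glue bottle, 60 mm diameter, 170 mm high; origin at its underside.
- stain: Bystander: blue-banded can, 76 mm diameter, 100 mm high; origin at its underside.
- gouge_a: Bystander: gouge with a pale handle, 260 mm long, 24 mm high, lying along its x; origin under the ferrule, mid-length.
- gouge_b: Bystander: gouge with a dark handle, 260 mm long, 24 mm high, lying along its x; origin under the ferrule, mid-length.
- oilstone: Bystander: grey sharpening stone 150 x 50 x 25 mm; origin at the centre of its underside.
- offcut: Bystander: wooden offcut 45 x 40 x 22 mm lying on the board's far corner (near x 205, y -150 mm of the board), outside the swing; origin at the centre of its underside.
Mind the look-alikes: they are no part of the job. What is shaped like the part that bears blank_center but pink is not meant.

How it is judged:
On the way, in this order (a step that is already met when the one before it is completed fails the run):
1. the blank lies flat on the board, notch on the post (within 10 mm of home), 20 to 75 degrees askew to the fence, let go (z of blank_center in the frame of board between 0.023 and 0.031 m and angle between blank_center's own x axis and vertical between 1.52 and 1.62 rad and contact force between the fingers and blank below 0.3 N and horizontal distance between blank_notch and post below 0.01 m and angle between the x axis of blank_center and the x axis of board, either way round between 0.35 and 1.3 rad and y of blank_center in the frame of board below -0.02 m), for 0.2 s.
2. the fingers hold or push the blank on its red-end half part-way through the swing (6 to 17 degrees from the fence), notch on the post (contact force between the fingers and blank above 0.5 N and x of the grasp point in the frame of blank_center above 0 m and horizontal distance between blank_notch and post below 0.012 m and angle between the x axis of blank_center and the x axis of board, either way round between 0.1 and 0.3 rad).
At the end, for the whole second after the job is handed in: The blank lies flat on the board, parallel to the fence within 0.03 rad, its long side touching the fence's face (within 2.5 mm), the notch home on the post (within 5 mm along the blank), let go and at rest (z of blank_center in the frame of board between 0.023 and 0.031 m and angle between blank_center's own x axis and vertical between 1.52 and 1.62 rad and angle between the x axis of blank_center and the x axis of board, either way round below 0.03 rad and y of blank_center in the frame of board between -0.0025 and 0.003 m and x of blank_notch in the frame of board between -0.005 and 0.006 m and contact force between the fingers and blank below 0.3 N and linear speed of blank below 0.01 m/s).
It fails at once if the blank is brought in under the strap with its notch off the post (more than 20 mm from home) (horizontal distance between blank_notch and post above 0.02 m and angle between the x axis of blank_center and the x axis of board, either way round below 0.25 rad and z of blank_center in the frame of board below 0.06 m and y of blank_center in the frame of board between -0.03 and 0.04 m and x of blank_center in the frame of board between 0 and 0.18 m).
It fails at once if the blank is rammed against the board, post, fence or strap (over 70 N) (contact force between blank and board above 70 N).
It fails at once if a bystander is moved by more than 20 mm (distance of any of mallet, glue, stain, gouge_a, gouge_b, oilstone, offcut from where it was at the start of the episode above 0.02 m).
It also fails if it takes over 53 s, if anything falls off the work surface, if the arm or the gripper's body presses on something with over 40 N, if the wrist force passes 120 N, or if a joint passes its speed limit or range.

## Working session

There is one attempt and no reset: what is moved stays moved. The work goes in short steps, Python scripts to look and compute and a tool call to move; the robot and the scene stay as the last step left them, time stands still between calls to the robot, and variables do not carry over. Pictures are saved under pics/ and viewed, at most 13 in all, crops included, and the job is handed in when it is done.

Besides the shell and the picture viewer there is one more tool, called by a JSON object that holds its "op" and its "data". send_rows: Moves the arm, as the interface text tells. Its arguments: {"type":"object","properties":{"steps":{"type":"array","items":{"type":"array","items":{"type":"array","items":{"type":"number","minimum":-1,"maximum":1}}}},"force":{"type":"number"}},"required":["steps"]}

```bash
mkdir -p pics
cat > h.py <<'E'
import numpy as np, cv2
from scipy.spatial.transform import Rotation as Ro
from plant import robot
def snap(cam,fn=None):
    im=robot.grab_frame(cam)
    if fn: cv2.imwrite('pics/'+fn,im[:,:,::-1])
    return im
def cam(name):
    m=robot.camera_model(name)
    K=np.array([[m['fx'],0,m['cx']],[0,m['fy'],m['cy']],[0,0,1]])
    if 'R' in m: R=np.array(m['R']);t=np.array(m['t'])
    else:
        s=robot.sense();T=np.eye(4);T[:3,:3]=Ro.from_rotvec(s['ee_rot']).as_matrix();T[:3,3]=s['eef_pos']
        E=np.linalg.inv(T@np.array(m['hand_eye']));R=E[:3,:3];t=E[:3,3]
    return K,R,t
def back(name,uv,z):
    K,R,t=cam(name);c=-R.T@t
    d=R.T@np.linalg.inv(K)@np.array([uv[0],uv[1],1.]);return c+d*(z-c[2])/d[2]
def proj(name,X):
    K,R,t=cam(name);p=K@(R@np.asarray(X)+t);return p[:2]/p[2]
E
python3 - <<'E'
from h import *
s=robot.sense();print({k:np.round(v,3) for k,v in s.items()})
a=snap('scene');b=snap('top')
cv2.imwrite('pics/a.png',cv2.resize(np.vstack([a,b])[:,:,::-1],(480,600)));
cv2.imwrite('pics/top.png',b[:,:,::-1])
zs=dict(board=0,post=.012,fence=.027,strap=.05,blank_center=.015,blank_notch=.015)
for n in zs:
  for c in ('top',):
    for r in robot.pinpoint(c,n)[:3]: print(n,c,np.round(r['point']),round(r['p'],2),np.round(back(c,r['point'],zs[n]),3))
E
```

```text
{'clock': np.float64(0.0), 'qpos': array([-1.347,  0.379,  1.735, -0.   ,  1.029, -0.033]), 'qvel': array([ 0.001,  0.   ,  0.001, -0.001, -0.001,  0.   ]), 'joint_torque': array([ 7.0000e-03, -7.6373e+01, -4.3437e+01,  6.5000e-02,  4.2000e-02,
       -0.0000e+00]), 'eef_pos': array([ 0.178, -0.677,  0.23 ]), 'ee_rot': array([-3.115, -0.402,  0.   ]), 'wrist_force': array([ 0.239, -0.064,  0.043]), 'wrist_torque': array([-0.03 , -0.   ,  0.038]), 'finger_force': np.float64(0.0), 'finger_gap': np.float64(0.999)}
board top [298. 218.] 0.88 [0.469 0.053 0.   ]
post top [301. 215.] 0.87 [0.478 0.044 0.012]
post top [179. 177.] 0.34 [0.59  0.439 0.012]
fence top [278. 227.] 0.61 [0.438 0.116 0.027]
strap top [271. 224.] 0.61 [0.448 0.134 0.05 ]
blank_center top [460. 284.] 0.86 [ 0.271 -0.461  0.015]
blank_center top [414. 198.] 0.74 [ 0.539 -0.318  0.015]
blank_center top [390. 269.] 0.67 [ 0.314 -0.242  0.015]
blank_notch top [368. 247.] 0.9 [ 0.38  -0.171  0.015]
blank_notch top [425. 222.] 0.79 [ 0.465 -0.352  0.015]
blank_notch top [459. 310.] 0.65 [ 0.19  -0.459  0.015]
```

View pics/top.png

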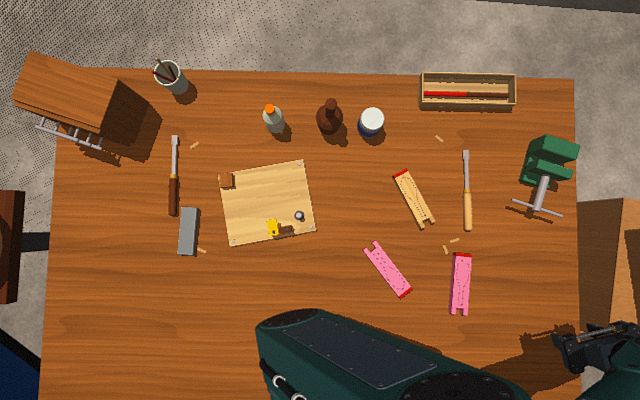

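View pics/a.png

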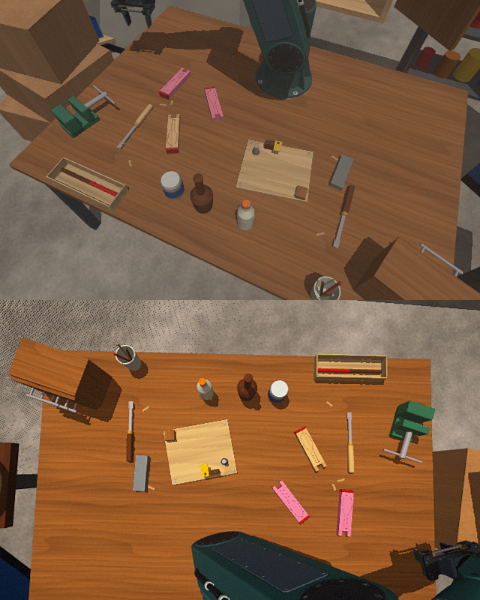

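The top view shows three blank-shaped things: a pale one at about (413,199) with its red end at (401,173) and its notch at (427,225), and pink ones at (388,269) and (460,283). I choose the pale one. The post is at (300,215), the strap at (272,226), and the board's far corner with the offcut is at (226,180). Next I measure the poses.

```bash
cat >> h.py <<'E'
def rect(name,mask,z):
    c=max(cv2.findContours(mask.astype(np.uint8),0,1)[0],key=cv2.contourArea)[:,0]
    P=np.array([back(name,p,z)[:2] for p in c],np.float32)
    return cv2.minAreaRect(P*1000)
def plan(pos,yaw):
    "yaw: wanted world angle of the tool x axis (mod pi); shift in present tool axes, then turn about tool z"
    s=robot.sense();R=Ro.from_rotvec(s['ee_rot']).as_matrix()
    d=R.T@(np.array(pos)-s['eef_pos'])/.1
    y0=np.arctan2(R[1,0],R[0,0]);a=(yaw-y0+np.pi/2)%np.pi-np.pi/2
    print('clock',round(s['clock'],2),'pos',np.round(s['eef_pos'],4),'toolx yaw',round(np.degrees(y0),2),'tilt',np.round(R[:,2],3),'q6',round(s['qpos'][5],2))
    print(' shift units',np.round(d,3),'rows>=',round(np.linalg.norm(d)/.41,1),' turn z units',round(-a/(np.pi/4),3),'rows>=',round(abs(np.degrees(a))/7.1,1))
E
python3 - <<'E'
from h import *
snap('top')
for n,z in (('board',.012),('blank_center',.03)):
    for r in robot.regions_of('top',n)[:3]:
        print(n,round(r['p'],2),np.round(r['box']),rect('top',r['pixels'],z))
for n,z in (('glue',.0),('stain',0),('mallet',0),('offcut',.012),('gouge_a',0)):
    for r in robot.pinpoint('top',n)[:2]: print(n,round(r['p'],2),np.round(r['point']),np.round(back('top',r['point'],z),3))
im=cv2.imread('pics/top.png');cv2.imwrite('pics/crop.png',cv2.resize(im[140:320,340:500],None,fx=3,fy=3,interpolation=2))
plan([.52,-.33,.26],np.radians(20))
print(robot.camera_model('wrist')['hand_eye'],robot.camera_model('wrist')['fx'])
E
```

```text
board 0.9 [220. 159. 316. 244.] ((517.4971313476562, 156.69764709472656), (234.20921325683594, 279.6864318847656), 12.004976272583008)
blank_center 0.97 [364. 241. 408. 300.] ((313.4629211425781, -229.36175537109375), (187.87582397460938, 51.07855987548828), 39.340362548828125)
blank_center 0.66 [393. 169. 434. 227.] ((538.2550659179688, -307.23956298828125), (191.7355499267578, 62.91999053955078), 28.36876106262207)
blank_center 0.58 [445. 251. 470. 319.] ((277.254638671875, -453.8450622558594), (63.04363250732422, 189.76333618164062), 85.46768951416016)
glue 0.57 [276. 124.] [0.774 0.135 0.   ]
stain 0.67 [366. 129.] [ 0.765 -0.162  0.   ]
stain 0.61 [424. 221.] [ 0.467 -0.354  0.   ]
mallet 0.94 [330. 125.] [ 0.775 -0.043  0.   ]
mallet 0.63 [298. 216.] [0.473 0.053 0.   ]
offcut 0.69 [226. 182.] [0.577 0.289 0.012]
gouge_a 0.67 [466. 195.] [ 0.554 -0.49   0.   ]
gouge_a 0.65 [178. 179.] [0.586 0.446 0.   ]
clock 0.8 pos [ 0.1778 -0.677   0.2309] toolx yaw 14.72 tilt [-0.  0. -1.] q6 -0.03
 shift units [ 4.191 -2.487 -0.291] rows>= 11.9  turn z units -0.117 rows>= 0.7
[[-9.86977600e-04 -9.56659220e-01 -2.91208110e-01  8.32161892e-02]
 [ 9.99997968e-01 -4.32237952e-04 -1.96928298e-03  2.71858567e-04]
 [ 1.75806152e-03 -2.91209461e-01  9.56657702e-01 -1.53337856e-01]
 [ 0.00000000e+00  0.00000000e+00  0.00000000e+00  1.00000000e+00]] 279.5610731269332
```

View pics/crop.png

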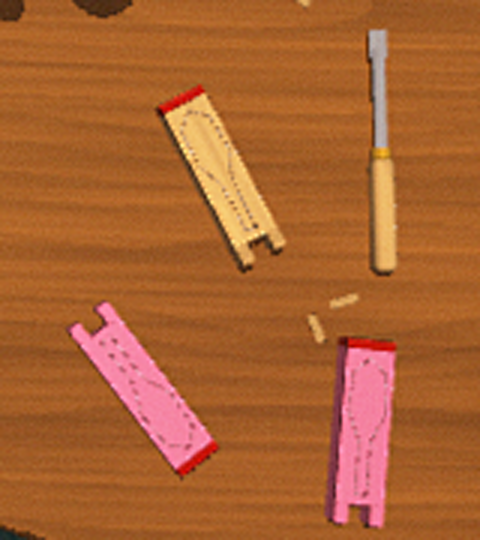

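The close crop confirms it: the pale blank with the red end at the upper left and the notch at the lower right is the one to take, and the other two are pink.

{"op": "send_rows", "data": {"steps": [[[0.35, -0.2, 0, 0, 0, 0, -1], [0.35, -0.2, 0, 0, 0, 0, -1], [0.35, -0.2, 0, 0, 0, 0, -1], [0.35, -0.2, 0, 0, 0, 0, -1], [0.35, -0.2, 0, 0, 0, 0, -1]]], "force": 20}}

```text
clock: 1.22
eef_pos: [0.3226, -0.5344, 0.231]
ee_rot: [3.116, 0.402, 0.0]
wrist_force: [0.4, 0.1, 0.4]
finger_gap: 1.0
finger_force: 0.0
```

{"op": "send_rows", "data": {"steps": [[[0.35, -0.2, 0, 0, 0, 0, -1], [0.35, -0.2, 0, 0, 0, 0, -1], [0.35, -0.2, 0, 0, 0, 0, -1], [0.35, -0.2, 0, 0, 0, 0, -1], [0.35, -0.2, 0, 0, 0, 0, -1]]]}}

```text
clock: 1.63
eef_pos: [0.4667, -0.3932, 0.2312]
ee_rot: [3.115, 0.402, 0.0]
wrist_force: [0.7, -0.1, -0.3]
finger_gap: 1.0
finger_force: 0.0
```

{"op": "send_rows", "data": {"steps": [[[0.35, -0.25, 0, 0, 0, 0, -1], [0.35, -0.25, 0, 0, 0, 0, -1], [0, 0, 0, 0, 0, -0.1, -1], [0, 0, 0, 0, 0, -0.1, -1], [0, 0, 0, 0, 0, 0, -1]]]}}

```text
clock: 2.05
eef_pos: [0.5193, -0.33, 0.231]
ee_rot: [3.073, 0.653, 0.0]
wrist_force: [0.7, -0.0, -0.1]
finger_gap: 1.001
finger_force: 0.0
```

```bash
cat >> h.py <<'E'
def maskcol(im,lo,hi):
    return cv2.inRange(cv2.cvtColor(im,cv2.COLOR_RGB2HSV),lo,hi)
E
python3 - <<'E'
from h import *
plan([.52,-.32,.25],np.radians(26))
im=snap('wrist','w1.png')
for r in robot.regions_of('wrist','blank_center')[:2]:
    print(round(r['p'],2),r['box'],rect('wrist',r['pixels'],.03))
for n in('blank_center','blank_notch'):
    for r in robot.pinpoint('wrist',n)[:2]: print(n,round(r['p'],2),np.round(r['point'],1),np.round(back('wrist',r['point'],.015),4))
E
```

```text
clock 2.05 pos [ 0.5193 -0.33    0.231 ] toolx yaw 24.01 tilt [ 0. -0. -1.] q6 0.55
 shift units [ 0.047 -0.088 -0.19 ] rows>= 0.5  turn z units -0.044 rows>= 0.3
0.94 [161.8, 209.6, 248.7, 332.0] ((370.24462890625, -196.86135864257812), (80.60493469238281, 67.61931610107422), 39.94782257080078)
0.76 [325.0, 297.6, 379.8, 326.8] ((351.5348815917969, -454.32318115234375), (48.551597595214844, 78.44261932373047), 23.582181930541992)
blank_center 0.84 [316.1 157.8] [ 0.5432 -0.3116  0.015 ]
blank_notch 0.6 [320.5 218.5] [ 0.4671 -0.3509  0.015 ]
blank_notch 0.57 [184.4 225.6] [ 0.3801 -0.1779  0.015 ]
```

View pics/w1.png

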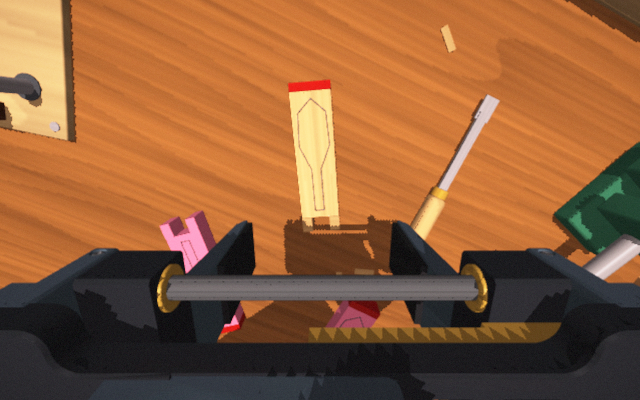

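The wrist view shows the pale blank with its red edge from (289,83) to (330,80) and the notch end near (320,217). The pink ones are at (190,235) and (355,315). I refine the pose from the edges.

Run:
```python
from h import *
im=cv2.cvtColor(cv2.imread('pics/w1.png'),cv2.COLOR_BGR2RGB)
m=(maskcol(im,(18,60,170),(32,170,255))|maskcol(im,(0,200,120),(3,255,255))|maskcol(im,(176,200,120),(180,255,255)))
m[:, :270]=0;m[:,360:]=0;m[:60]=0;m[212:]=0
for z in(.03,): 
    (c,wh,a)=rect('wrist',m,z);print(c,wh,a)
    for p in cv2.boxPoints((c,wh,a)): print(p, proj('wrist',[*(p/1000),z]))
c=np.array([.543,-.3116]);th=np.radians(27.3);u=np.array([np.cos(th),np.sin(th)])
for k in (.045,): plan([*(c+k*u),.10],th)
```

```text
(551.8579711914062, -305.6130065917969) (163.0515899658203, 49.049076080322266) 27.93398094177246
[ 468.34235 -322.13693] [301.16972391 213.61211691]
[ 491.31952 -365.47122] [337.61929862 210.95487165]
[ 635.3736  -289.08908] [329.08849287  79.48599281]
[ 612.3964  -245.75479] [287.42146259  83.00404867]
clock 2.25 pos [ 0.5185 -0.331   0.231 ] toolx yaw 23.54 tilt [ 0. -0. -1.] q6 0.55
 shift units [ 0.751 -0.11   1.31 ] rows>= 3.7  turn z units -0.084 rows>= 0.5
```

{"op": "send_rows", "data": {"steps": [[[0.188, -0.028, 0.32, 0, 0, 0, -1], [0.188, -0.028, 0.32, 0, 0, 0, -1], [0.188, -0.028, 0.32, 0, 0, 0, -1], [0.188, -0.028, 0.32, 0, 0, 0, -1], [0, 0, 0, 0, 0, -0.09, -1]]]}}

```text
clock: 2.67
eef_pos: [0.5821, -0.2878, 0.0968]
ee_rot: [-3.046, -0.749, 0.008]
wrist_force: [-1.1, -0.1, -0.3]
finger_gap: 0.999
finger_force: 0.0
```

Run:
```python
from h import *
plan([.581,-.291,.022],np.radians(27.7))
snap('wrist','w2.png')
plan([.581,-.291,.022],np.radians(27.7))
```

```text
clock 2.67 pos [ 0.5821 -0.2878  0.0968] toolx yaw 27.62 tilt [-0.006  0.004 -1.   ] q6 0.59
 shift units [-0.022  0.028  0.748] rows>= 1.8  turn z units -0.002 rows>= 0.0
clock 2.72 pos [ 0.5821 -0.2888  0.0993] toolx yaw 28.14 tilt [-0.005  0.003 -1.   ] q6 0.58
 shift units [-0.018  0.017  0.773] rows>= 1.9  turn z units 0.01 rows>= 0.1
```

View pics/w2.png

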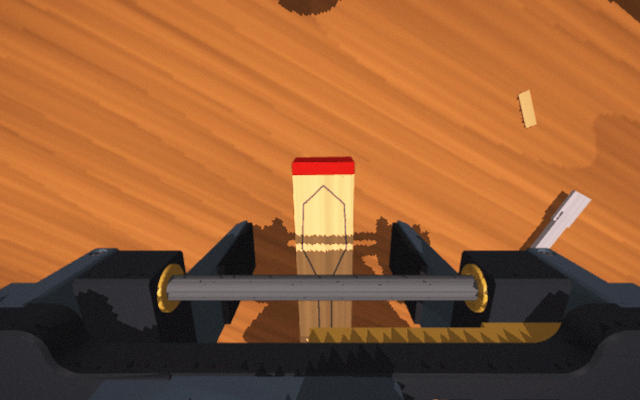

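The blank is centred between the fingers: its red edge at (293–354,165) is square to the tool. I descend and grip.

{"op": "send_rows", "data": {"steps": [[[-0.01, 0.01, 0.26, 0, 0, 0, -1], [0, 0, 0.26, 0, 0, 0, -1], [0, 0, 0.26, 0, 0, 0, -1], [0, 0, 0, 0, 0, 0, -1], [0, 0, 0, 0, 0, 0, 0.5]]], "force": 20}}

```text
clock: 3.13
eef_pos: [0.5821, -0.2919, 0.025]
ee_rot: [-3.05, -0.75, 0.002]
wrist_force: [0.9, -0.1, 0.7]
finger_gap: 0.956
finger_force: 0.0
```

{"op": "send_rows", "data": {"steps": [[[0, 0, 0, 0, 0, 0, 0.5], [0, 0, 0, 0, 0, 0, 0.5], [0, 0, 0, 0, 0, 0, 0.5], [0, 0, 0, 0, 0, 0, 0.5], [0, 0, 0, 0, 0, 0, 0.5]]]}}

```text
clock: 3.55
eef_pos: [0.5831, -0.2917, 0.0258]
ee_rot: [3.049, 0.753, 0.001]
wrist_force: [-0.0, 0.4, 1.1]
finger_gap: 0.595
finger_force: 0.4
```

Run:
```python
from h import *
s=robot.sense();print(s['finger_gap'],s['finger_force'],s['wrist_force'])
plan([.581,-.291,.122],np.radians(27.7))
snap('wrist','w3.png')
im=cv2.imread('pics/w3.png')
m=maskcol(im[:,:,::-1].copy(),(0,200,120),(3,255,255));m[:,:250]=0;m[:,400:]=0
ys,xs=np.where(m>0);print(xs.min(),xs.max(),ys.min(),ys.max())
# red end along tool x from TCP
print(back('wrist',(np.mean(xs),ys.min()),.03),back('wrist',(np.mean(xs),ys.max()),.03))
```

```text
0.5952288817808938 0.3837098926305771 [-0.02019216  0.43768496  1.10801459]
clock 3.55 pos [ 0.5831 -0.2917  0.0258] toolx yaw 27.75 tilt [ 0.001 -0.    -1.   ] q6 0.59
 shift units [-0.015 -0.015 -0.962] rows>= 2.3  turn z units 0.001 rows>= 0.0
274 362 172 198
[ 0.62990769 -0.26447319  0.03      ] [ 0.61693646 -0.27121435  0.03      ]
```

{"op": "send_rows", "data": {"steps": [[[0, 0, 0, 0, 0, 0, 0.5], [0, 0, 0, 0, 0, 0, 0.5], [0, 0, 0, 0, 0, 0, 0.5]]]}}

```text
clock: 3.85
eef_pos: [0.5829, -0.2915, 0.0255]
ee_rot: [3.05, 0.753, 0.0]
wrist_force: [-2.0, 2.1, 8.4]
finger_gap: 0.543
finger_force: 20.0
```

Run:
```python
from h import *
s=robot.sense();print(s['finger_gap'],s['finger_force'],s['wrist_force'])
im=snap('wrist','w4.png')
print([tuple(im[r,320]) for r in range(166,206,2)])
R=Ro.from_rotvec(s['ee_rot']).as_matrix()
for r in range(168,204,4): print(r,*[np.round((R.T@(back('wrist',(320,r),z)-s['eef_pos']))[0],4) for z in(0,.03)])
```

```text
0.5432222565545984 19.97786432504654 [-2.00279818  2.10799251  8.36067681]
[(np.uint8(216), np.uint8(127), np.uint8(63)), (np.uint8(216), np.uint8(128), np.uint8(63)), (np.uint8(215), np.uint8(127), np.uint8(60)), (np.uint8(149), np.uint8(40), np.uint8(26)), (np.uint8(138), np.uint8(20), np.uint8(19)), (np.uint8(139), np.uint8(25), np.uint8(21)), (np.uint8(136), np.uint8(15), np.uint8(16)), (np.uint8(124), np.uint8(15), np.uint8(13)), (np.uint8(225), np.uint8(28), np.uint8(20)), (np.uint8(233), np.uint8(29), np.uint8(25)), (np.uint8(232), np.uint8(31), np.uint8(22)), (np.uint8(232), np.uint8(30), np.uint8(21)), (np.uint8(233), np.uint8(32), np.uint8(24)), (np.uint8(232), np.uint8(31), np.uint8(20)), (np.uint8(233), np.uint8(36), np.uint8(26)), (np.uint8(232), np.uint8(33), np.uint8(24)), (np.uint8(222), np.uint8(32), np.uint8(28)), (np.uint8(250), np.uint8(204), np.uint8(126)), (np.uint8(253), np.uint8(224), np.uint8(142)), (np.uint8(252), np.uint8(224), np.uint8(140))]
168 0.051 0.0564
172 0.0483 0.0542
176 0.0457 0.052
180 0.043 0.0498
184 0.0404 0.0475
188 0.0377 0.0453
192 0.0349 0.043
196 0.0322 0.0407
200 0.0294 0.0384
```

The blank is gripped (20 N), with its red end 49 mm ahead of the TCP. I lift and carry it towards the board for a closer look at the post.

{"op": "send_rows", "data": {"steps": [[[0, 0, -0.2, 0, 0, 0, 0.5], [0, 0, -0.35, 0, 0, 0, 0.5], [0, 0, -0.35, 0, 0, 0, 0.5], [0, 0, -0.35, 0, 0, 0, 0.5], [0, 0, -0.1, 0, 0, 0, 0.5]]]}}

```text
clock: 4.32
eef_pos: [0.5846, -0.2925, 0.1652]
ee_rot: [3.046, 0.753, 0.007]
wrist_force: [0.7, -0.6, 0.2]
finger_gap: 0.549
finger_force: 20.0
```

Run:
```python
from h import *
plan([.55,-.11,.16],np.radians(27.7))
s=robot.sense();print(s['wrist_force'],s['finger_gap'])
```

```text
clock 4.32 pos [ 0.5846 -0.2925  0.1652] toolx yaw 27.76 tilt [ 0.005 -0.003 -1.   ] q6 0.59
 shift units [ 0.543 -1.776  0.045] rows>= 4.5  turn z units 0.001 rows>= 0.0
[ 0.6993604  -0.61614886  0.23715445] 0.548795712782712
```

{"op": "send_rows", "data": {"steps": [[[0.11, -0.36, 0, 0, 0, 0, 0.5], [0.11, -0.36, 0, 0, 0, 0, 0.5], [0.11, -0.36, 0, 0, 0, 0, 0.5], [0.11, -0.36, 0, 0, 0, 0, 0.5], [0.11, -0.34, 0, 0, 0, 0, 0.5]]]}}

```text
clock: 4.73
eef_pos: [0.5473, -0.1066, 0.1594]
ee_rot: [-3.05, -0.753, 0.001]
wrist_force: [1.1, 0.6, -1.8]
finger_gap: 0.546
finger_force: 20.0
```

{"op": "send_rows", "data": {"steps": [[[0, 0, 0, 0, 0, 0, 0.5], [0, 0, 0, 0, 0, 0, 0.5]]]}}

```text
clock: 4.9
eef_pos: [0.548, -0.1069, 0.1596]
ee_rot: [-3.049, -0.758, 0.001]
wrist_force: [-0.1, 0.1, -1.7]
finger_gap: 0.546
finger_force: 20.0
```

Run:
```python
from h import *
plan([.55,-.11,.16],np.radians(27.7))
zs=dict(board=0,post=.012,fence=.027,strap=.05)
snap('wrist','w5.png');
for c in('wrist','top','scene'):
  if c!='wrist': snap(c)
  for n in zs:
    for r in robot.pinpoint(c,n)[:1]: print(c,n,round(r['p'],2),np.round(r['point'],1),np.round(back(c,r['point'],zs[n]),4))
  for r in robot.regions_of(c,'board')[:1]: print(rect(c,r['pixels'],.012))
```

```text
clock 4.9 pos [ 0.548  -0.1069  0.1596] toolx yaw 27.91 tilt [-0.001  0.    -1.   ] q6 0.85
 shift units [ 0.004  0.037 -0.004] rows>= 0.1  turn z units 0.005 rows>= 0.0
wrist board 0.88 [174.2 176.9] [0.4847 0.0485 0.    ]
wrist post 0.71 [167.6 181.8] [0.4815 0.0482 0.012 ]
wrist fence 0.74 [ 93. 188.] [0.4455 0.1099 0.027 ]
wrist strap 0.69 [ 53.9 177.6] [0.4525 0.1313 0.05  ]
((518.057373046875, 122.67568969726562), (251.59445190429688, 225.49591064453125), 11.55639362335205)
top board 0.73 [299.2 215.1] [0.4777 0.0507 0.    ]
top post 0.62 [466.3 191.5] [ 0.5652 -0.4853  0.012 ]
top fence 0.8 [281.1 225.2] [0.444  0.1056 0.027 ]
top strap 0.77 [268.6 224.1] [0.4465 0.1421 0.05  ]
((517.1914672851562, 156.56988525390625), (236.59869384765625, 281.4823303222656), 11.145818710327148)
scene board 0.88 [343.6 202.8] [0.4704 0.0597 0.    ]
scene post 0.85 [342.  204.5] [0.4859 0.0601 0.012 ]
scene fence 0.75 [361.3 196.7] [0.4431 0.1068 0.027 ]
scene strap 0.94 [370.7 198.3] [0.4519 0.139  0.05  ]
((512.3508911132812, 156.42745971679688), (260.6758117675781, 279.64532470703125), 11.942256927490234)
```

View pics/w5.png

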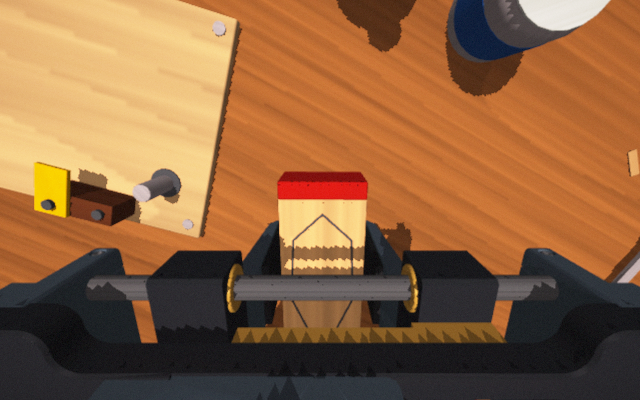

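The wrist view shows the post's light top at about (144,191) with its foot near (168,183), the board's near corners at (239,20) and (203,237), and the strap at (52,190). The held blank is square in the jaws. I fix the board pose from these.

Run:
```python
from h import *
im=cv2.imread('pics/w5.png')
cv2.imwrite('pics/w5c.png',cv2.resize(im[140:250,20:260],None,fx=3.3,fy=3.3,interpolation=cv2.INTER_CUBIC))
a=back('wrist',(203,237),.012)[:2];b=back('wrist',(239,20),.012)[:2]
d=a-b;L=np.linalg.norm(d);y=d/L;x=np.array([y[1],-y[0]])
print('edge',L,'board yaw',np.degrees(np.arctan2(x[1],x[0])),'post from corner',a+.045*x-.057*y, 'from b',b+.045*x+.177*y)
for p in((143,190),(145,192)):print('posttop',back('wrist',p,.057))
for f in np.linspace(0,1,1):
  for q in ((.480,.050),):print(proj('wrist',[*q,.057]),proj('wrist',[*q,.012]))
```

```text
edge 0.2307193976167816 board yaw 102.25982140441839 post from corner [0.48291178 0.04684181] from b [0.47970599 0.04614519]
posttop [0.48367037 0.0493066  0.057     ]
posttop [0.48264776 0.04703327 0.057     ]
[141.13613876 192.97774893] [166.39835356 182.23940613]
```

View pics/w5c.png

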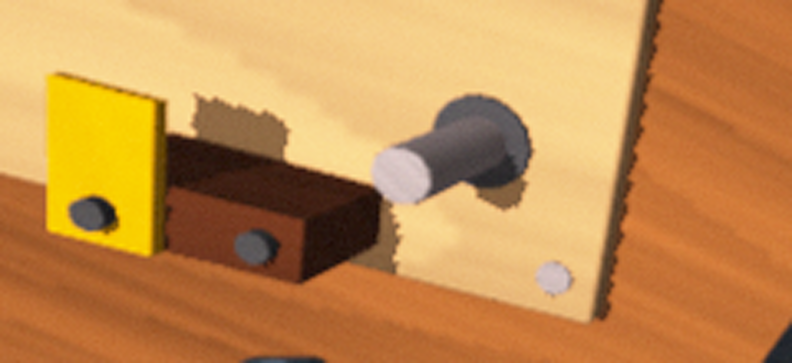

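The projection of a post at (0.480, 0.050) matches both its top (142,193) and its foot (166,182), so I take that position with a board yaw of 102°. The askew yaw is then 57°. I turn first, then carry.

{"op": "send_rows", "data": {"steps": [[[0, 0, 0, 0, 0, -0.13, 0.5], [0, 0, 0, 0, 0, -0.13, 0.5], [0, 0, 0, 0, 0, -0.13, 0.5], [0, 0, 0, 0, 0, -0.13, 0.5], [0, 0, 0, 0, 0, -0.13, 0.5]]]}}

```text
clock: 6.22
eef_pos: [0.5485, -0.1083, 0.1599]
ee_rot: [-2.757, -1.506, 0.0]
wrist_force: [0.1, 0.6, -2.5]
finger_gap: 0.545
finger_force: 20.0
```

```bash
cat >> h.py <<'E'
P=np.array([.480,.050]);BY=102.
def go(s,yaw,z,off=.130):
    t=np.radians(yaw);plan([*(P+(off+s)*np.array([np.cos(t),np.sin(t)])),z],t)
def stat():
    s=robot.sense();R=Ro.from_rotvec(s['ee_rot']).as_matrix()
    y=np.arctan2(R[1,0],R[0,0]);b=np.radians(BY)
    n=s['eef_pos'][:2]-.130*R[:2,0]-P;B=np.array([[np.cos(b),np.sin(b)],[-np.sin(b),np.cos(b)]])
    print('askew',round(np.degrees(y)-BY,2),'notch-post (board)',np.round(1000*B@n,1),'along/lat (tool)',np.round(1000*R[:2,:2].T@n,1),'z',round(s['eef_pos'][2],4),'F',np.round(s['wrist_force'],1),'Ftool',np.round(R.T@s['wrist_force'],1),'Tz',np.round(s['wrist_torque'],2),'gap',round(s['finger_gap'],3))
E
python3 - <<'E'
from h import *
go(.028,57,.16)
E
```

```text
clock 6.22 pos [ 0.5485 -0.1083  0.1599] toolx yaw 57.31 tilt [-0.  0. -1.] q6 0.33
 shift units [ 2.543e+00 -1.423e+00 -1.000e-03] rows>= 7.1  turn z units 0.007 rows>= 0.0
```

{"op": "send_rows", "data": {"steps": [[[0.32, -0.18, 0, 0, 0, 0, 0.5], [0.32, -0.18, 0, 0, 0, 0, 0.5], [0.32, -0.18, 0, 0, 0, 0, 0.5], [0.32, -0.18, 0, 0, 0, 0, 0.5], [0.32, -0.18, 0, 0, 0, 0, 0.5]]]}}

```text
clock: 6.63
eef_pos: [0.5599, 0.0766, 0.1601]
ee_rot: [2.761, 1.499, 0.0]
wrist_force: [1.0, -0.6, -1.1]
finger_gap: 0.544
finger_force: 20.0
```

{"op": "send_rows", "data": {"steps": [[[0.32, -0.18, 0, 0, 0, 0, 0.5], [0.32, -0.18, 0, 0, 0, 0, 0.5], [0.3, -0.16, 0, 0, 0, 0, 0.5], [0, 0, 0, 0, 0, 0, 0.5], [0, 0, 0, 0, 0, 0, 0.5]]]}}

```text
clock: 7.05
eef_pos: [0.5675, 0.1835, 0.1598]
ee_rot: [2.759, 1.503, -0.0]
wrist_force: [0.5, -0.5, -1.4]
finger_gap: 0.54
finger_force: 20.0
```

Run:
```python
from h import *
go(.028,57,.040);stat()
for c in('top','scene'):
  im=snap(c,c+'6.png')
  u,v=proj(c,[.48,.05,.012]);print(c,u,v)
  for n,z in(('blank_center',.15),('blank_notch',.15)):
    for r in robot.pinpoint(c,n)[:1]: print(n,round(r['p'],2),np.round(r['point'],1),np.round(back(c,r['point'],z),4))
  u,v=int(u),int(v);cv2.imwrite(f'pics/c6{c}.png',cv2.resize(im[v-70:v+50,u-70:u+70,::-1],None,fx=3,fy=3,interpolation=2))
cv2.imwrite('pics/c6.png',np.hstack([cv2.imread('pics/c6top.png'),cv2.imread('pics/c6scene.png')])[:,:, :][:, :840][::1])
a=cv2.imread('pics/c6.png');cv2.imwrite('pics/c6.png',cv2.resize(a,(798,342)))
```

```text
clock 7.05 pos [0.5675 0.1835 0.1598] toolx yaw 57.17 tilt [ 0. -0. -1.] q6 0.85
 shift units [-0.016 -0.007  1.198] rows>= 2.9  turn z units 0.004 rows>= 0.0
askew -44.83 notch-post (board) [ 20.2 -21.7] along/lat (tool) [29.6  1.2] z 0.1598 F [ 0.5 -0.5 -1.4] Ftool [-0.1  0.7  1.4] Tz [-0.02 -0.08 -0.  ] gap 0.54
top 299.2619765368543 214.28480124459742
blank_center 0.94 [462.2 284.7] [ 0.2888 -0.4175  0.15  ]
blank_notch 0.93 [369.3 247.7] [ 0.3862 -0.1556  0.15  ]
scene 339.74949497265237 201.94489516951572
blank_center 0.79 [283.5 137.7] [ 0.4216 -0.1687  0.15  ]
blank_notch 0.81 [248.   95.6] [ 0.3062 -0.3599  0.15  ]
```

View pics/c6.png

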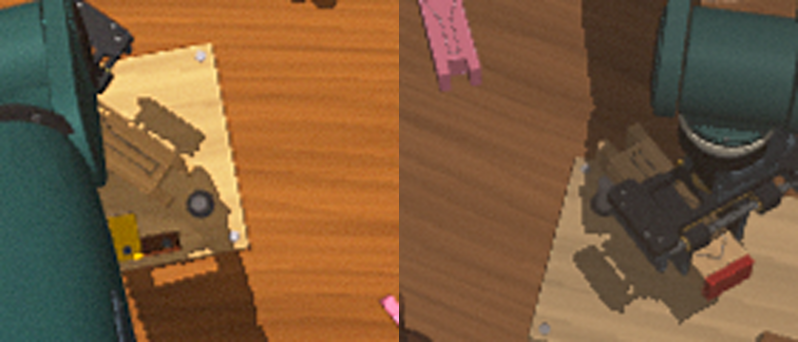

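The top view crop shows the notch end of the held blank at about (160,190), just short of the post at (200,203), and the red end faces +x, -y of the board. I lower it beside the post.

{"op": "send_rows", "data": {"steps": [[[-0.016, -0.008, 0.35, 0, 0, 0, 0.5], [0, 0, 0.35, 0, 0, 0, 0.5], [0, 0, 0.3, 0, 0, 0, 0.5], [0, 0, 0.12, 0, 0, 0, 0.5], [0, 0, 0.05, 0, 0, 0, 0.5]]]}}

```text
clock: 7.77
eef_pos: [0.565, 0.1802, 0.0411]
ee_rot: [-2.761, -1.498, 0.005]
wrist_force: [-1.1, -0.1, -2.8]
finger_gap: 0.548
finger_force: 20.0
```

Run:
```python
from h import *
go(.028,57,.0395);stat()
im=snap('top');u,v=map(int,proj('top',[.48,.05,.012]))
cv2.imwrite('pics/c7.png',cv2.resize(im[v-40:v+20,u-50:u+30,::-1],None,fx=8,fy=8,interpolation=2))
for s,w in((P,.057),(P,.012)): print((np.array(proj('top',[*s,w]))-[u-50,v-40])*8)
t=np.radians(57.1);uu=np.array([np.cos(t),np.sin(t)]);vv=np.array([-uu[1],uu[0]])
S=robot.sense()['eef_pos'];
for k in(-.012,.012):print('mouth',(np.array(proj('top',[*(S[:2]-.141*uu+k*vv),S[2]+.0045]))-[u-50,v-40])*8)
```

```text
clock 7.77 pos [0.565  0.1802 0.0411] toolx yaw 56.97 tilt [-0.003 -0.001 -1.   ] q6 0.85
 shift units [ 0.025 -0.004  0.015] rows>= 0.1  turn z units -0.001 rows>= 0.0
askew -45.03 notch-post (board) [ 17.9 -18.3] along/lat (tool) [25.5  0.3] z 0.0411 F [-1.1 -0.1 -2.8] Ftool [-0.7 -0.9  2.8] Tz [ 0.05 -0.11  0.03] gap 0.548
[396.98260583 318.68548153]
[402.09581229 322.27840996]
mouth [385.17516678 270.10663847]
mouth [350.21432045 321.25607448]
```

View pics/c7.png

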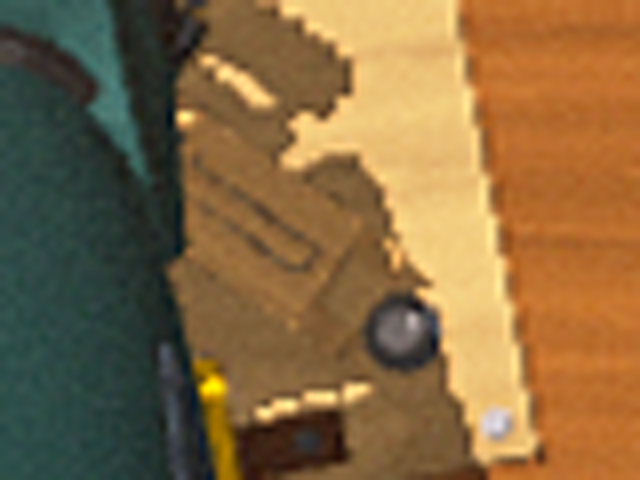

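The post is at (402,330) and the notch mouth lies just up-left of it, in line with it as predicted. I slide in gently, watching the force.

{"op": "send_rows", "data": {"steps": [[[-0.05, 0, 0.01, 0, 0, 0, 0.5], [-0.05, 0, 0, 0, 0, 0, 0.5], [-0.04, 0, 0, 0, 0, 0, 0.5], [-0.03, 0, 0, 0, 0, 0, 0.5], [0, 0, 0, 0, 0, 0, 0.5]]]}}

```text
clock: 8.23
eef_pos: [0.5568, 0.1663, 0.0428]
ee_rot: [2.761, 1.499, 0.001]
wrist_force: [-0.5, 0.1, -2.1]
finger_gap: 0.55
finger_force: 20.0
```

```bash
python3 -c "
from h import *
stat()"
```

```text
askew -45.01 notch-post (board) [ 5.9 -7.4] along/lat (tool) [9.4 1. ] z 0.0428 F [-0.5  0.1 -2.1] Ftool [-0.2 -0.5  2.1] Tz [ 0.07 -0.06  0.01] gap 0.55
```

{"op": "send_rows", "data": {"steps": [[[-0.03, 0, 0, 0, 0, 0, 0.5], [-0.03, 0, 0, 0, 0, 0, 0.5], [-0.01, 0, 0.02, 0, 0, 0, 0.5], [0, 0, 0.02, 0, 0, 0, 0.5], [0, 0, 0, 0, 0, 0, 0.5]]]}}

```text
clock: 8.65
eef_pos: [0.5529, 0.1609, 0.0376]
ee_rot: [-2.761, -1.499, 0.001]
wrist_force: [0.1, -0.8, -1.8]
finger_gap: 0.549
finger_force: 20.0
```

```bash
python3 -c "
from h import *
stat()"
```

```text
askew -44.98 notch-post (board) [ 1.3 -2.5] along/lat (tool) [2.7 0.8] z 0.0376 F [ 0.1 -0.8 -1.8] Ftool [-0.6  0.5  1.8] Tz [-0.11 -0.03  0.02] gap 0.549
```

{"op": "send_rows", "data": {"steps": [[[0, 0, 0.01, 0, 0, 0, 0.5], [0, 0, 0.01, 0, 0, 0, 0.5], [0, 0, 0, 0, 0, 0, 0.5]]]}}

```text
clock: 8.9
eef_pos: [0.5532, 0.1612, 0.0367]
ee_rot: [-2.761, -1.499, 0.001]
wrist_force: [-6.3, -0.9, 17.5]
finger_gap: 0.547
finger_force: 20.0
```

```bash
python3 -c "
from h import *
stat()"
```

```text
askew -45.01 notch-post (board) [ 1.6 -2.8] along/lat (tool) [3.1 0.8] z 0.0367 F [-6.3 -0.9 17.5] Ftool [ -4.2  -4.8 -17.5] Tz [-0.18  1.2  -0.27] gap 0.547
```

It is seated on the board, so I let go.

{"op": "send_rows", "data": {"steps": [[[0, 0, -0.01, 0, 0, 0, -0.6], [0, 0, 0, 0, 0, 0, -0.6], [0, 0, 0, 0, 0, 0, -0.6], [0, 0, 0, 0, 0, 0, -0.6], [0, 0, 0, 0, 0, 0, -0.6]]]}}

```text
clock: 9.32
eef_pos: [0.553, 0.161, 0.0368]
ee_rot: [-2.761, -1.499, 0.0]
wrist_force: [0.4, 0.2, 0.5]
finger_gap: 0.797
finger_force: 0.0
```

{"op": "send_rows", "data": {"steps": [[[0, 0, 0, 0, 0, 0, -0.6], [0, 0, -0.3, 0, 0, 0, -0.6], [0, 0, -0.35, 0, 0, 0, -0.6], [0, 0, -0.35, 0, 0, 0, -0.6], [0, 0, 0, 0, 0, 0, -0.6]]]}}

```text
clock: 9.73
eef_pos: [0.5561, 0.1617, 0.143]
ee_rot: [2.759, 1.498, 0.012]
wrist_force: [1.4, 1.1, 1.3]
finger_gap: 0.797
finger_force: 0.0
```

Run:
```python
from h import *
stat()
im=snap('wrist','w8.png')
s=robot.sense();R=Ro.from_rotvec(s['ee_rot']).as_matrix()
m=maskcol(im,(0,180,90),(4,255,255));m[:,:240]=0;m[:,400:]=0
bright=((im[:,:,0]>190)&(m>0));ys,xs=np.where(bright);print(xs.min(),xs.max(),ys.min(),ys.max())
pts=[(xs[ys==r].min(),r) for r in (ys.min()+2,ys.max()-2)]+[(xs[ys==r].max(),r) for r in(ys.min()+2,ys.max()-2)]
for p in pts: print(p,np.round(1000*(R.T@(back('wrist',p,.042)-s['eef_pos'])),1))
```

```text
askew -44.99 notch-post (board) [ 1.5 -5.8] along/lat (tool) [5.2 3. ] z 0.143 F [1.4 1.1 1.3] Ftool [ 1.7  0.6 -1.2] Tz [-0.03 -0.13  0.01] gap 0.797
293 345 159 169
(np.int64(293), np.int64(161)) [ 44.2 -25.9  98.4]
(np.int64(293), np.int64(167)) [ 38.7 -26.   98.4]
(np.int64(345), np.int64(161)) [44.1 21.  98.6]
(np.int64(345), np.int64(167)) [38.7 21.2 98.6]
```

View pics/w8.png

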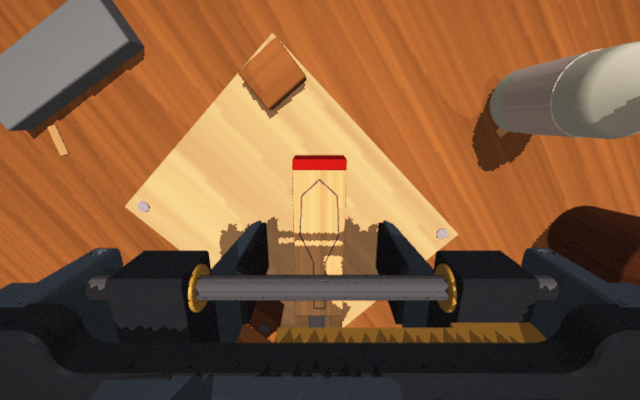

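The blank lies flat, about 45° askew, with its red edge at (293–345,158) square to the tool. I regrasp about 15 mm nearer the red end.

{"op": "send_rows", "data": {"steps": [[[0.15, 0, 0, 0, 0, 0, -0.6], [0, 0, 0.3, 0, 0, 0, -0.6], [0, 0, 0.35, 0, 0, 0, -0.6], [0, 0, 0.34, 0, 0, 0, -0.6], [0, 0, 0, 0, 0, 0, -0.6]]]}}

```text
clock: 10.2
eef_pos: [0.5574, 0.173, 0.0313]
ee_rot: [-2.759, -1.499, 0.014]
wrist_force: [-1.7, -0.9, -1.4]
finger_gap: 0.799
finger_force: 0.0
```

{"op": "send_rows", "data": {"steps": [[[0, 0, 0, 0, 0, 0, 0.5], [0, 0, 0, 0, 0, 0, 0.5], [0, 0, 0, 0, 0, 0, 0.5], [0, 0, 0, 0, 0, 0, 0.5], [0, 0, 0, 0, 0, 0, 0.5]]], "force": 12}}

```text
clock: 10.62
eef_pos: [0.5623, 0.1739, 0.0397]
ee_rot: [2.76, 1.499, 0.004]
wrist_force: [-2.0, 0.0, 8.1]
finger_gap: 0.549
finger_force: 12.0
```

```bash
sed -i 's/-\.130\*R/-.145*R/' h.py
python3 - <<'E'
from h import *
stat()
s=robot.sense();print(s['finger_force'])
im=snap('wrist');R=Ro.from_rotvec(s['ee_rot']).as_matrix()
c=im[:,320].astype(int);r=[i for i in range(100,240) if c[i,0]>190 and c[i,1]<70]
if r: print(r[0],np.round(1000*(R.T@(back('wrist',(320,r[0]),.042)-s['eef_pos'])),1))
E
```

```text
askew -45.0 notch-post (board) [ 1.6 -3.7] along/lat (tool) [3.7 1.5] z 0.0397 F [-2.   0.   8.1] Ftool [-1.1 -1.7 -8.1] Tz [0.14 0.33 0.02] gap 0.549
11.977794617414474
209 [32.2 -0.7 -2.2]
```

Gripped at 12 N, 147 mm from the notch point. I start the swing about the post, 3° per row.

{"op": "send_rows", "data": {"steps": [[[-0.002, -0.077, -0.005, 0, 0, -0.0667, 0.5], [-0.002, -0.077, 0, 0, 0, -0.0667, 0.5], [-0.002, -0.077, 0, 0, 0, -0.0667, 0.5], [-0.002, -0.077, 0, 0, 0, -0.0667, 0.5], [-0.002, -0.077, 0, 0, 0, -0.0667, 0.5]]]}}

```text
clock: 11.08
eef_pos: [0.5272, 0.1905, 0.0397]
ee_rot: [2.539, 1.849, 0.004]
wrist_force: [0.9, 1.4, 2.4]
finger_gap: 0.547
finger_force: 12.0
```

```bash
sed -i 's/-\.145\*R/-.147*R/' h.py; python3 -c "
from h import *
stat()"
```

```text
askew -29.85 notch-post (board) [ 0.2 -2.2] along/lat (tool) [1.2 1.8] z 0.0397 F [0.9 1.4 2.4] Ftool [ 1.6  0.4 -2.4] Tz [ 0.07 -0.22 -0.15] gap 0.547
```

{"op": "send_rows", "data": {"steps": [[[-0.002, -0.08, 0, 0, 0, -0.0667, 0.5], [-0.002, -0.08, 0, 0, 0, -0.0667, 0.5], [-0.002, -0.077, 0, 0, 0, -0.0667, 0.5], [-0.002, -0.077, 0, 0, 0, -0.0667, 0.5], [-0.002, -0.077, 0, 0, 0, -0.0667, 0.5]]]}}

```text
clock: 11.5
eef_pos: [0.489, 0.1977, 0.0397]
ee_rot: [2.275, 2.165, 0.004]
wrist_force: [2.2, 0.3, 2.7]
finger_gap: 0.548
finger_force: 12.0
```

```bash
python3 -c "
from h import *
stat()"
```

```text
askew -14.82 notch-post (board) [ 0.5 -1.9] along/lat (tool) [0.9 1.7] z 0.0397 F [2.2 0.3 2.7] Ftool [ 0.4  2.2 -2.7] Tz [ 0.02 -0.38  0.  ] gap 0.548
```

Part-way at 15° with small forces. I go on more slowly.

{"op": "send_rows", "data": {"steps": [[[-0.001, -0.052, 0, 0, 0, -0.0444, 0.5], [-0.001, -0.052, 0, 0, 0, -0.0444, 0.5], [-0.001, -0.052, 0, 0, 0, -0.0444, 0.5], [-0.001, -0.052, 0, 0, 0, -0.0444, 0.5], [-0.001, -0.052, 0, 0, 0, -0.0444, 0.5]]]}}

```text
clock: 11.92
eef_pos: [0.4633, 0.197, 0.0397]
ee_rot: [2.079, 2.354, 0.005]
wrist_force: [1.3, 5.8, 0.3]
finger_gap: 0.548
finger_force: 12.0
```

```bash
python3 -c "
from h import *
stat()"
```

```text
askew -4.89 notch-post (board) [ 0.8 -1.7] along/lat (tool) [0.9 1.6] z 0.0397 F [1.3 5.8 0.3] Ftool [ 5.6  2.  -0.3] Tz [ 1.07 -0.34  0.13] gap 0.548
```

{"op": "send_rows", "data": {"steps": [[[0, -0.027, 0, 0, 0, -0.0222, 0.5], [0, -0.027, 0, 0, 0, -0.0222, 0.5], [0, -0.027, 0, 0, 0, -0.0222, 0.5], [0, 0, 0, 0, 0, 0, 0.5]]]}}

```text
clock: 12.25
eef_pos: [0.4553, 0.1959, 0.0398]
ee_rot: [2.016, 2.407, 0.005]
wrist_force: [2.1, 6.6, -1.6]
finger_gap: 0.545
finger_force: 12.0
```

```bash
python3 -c "
from h import *
stat()"
```

```text
askew -1.9 notch-post (board) [ 0.9 -1.3] along/lat (tool) [0.9 1.2] z 0.0398 F [ 2.1  6.6 -1.6] Ftool [6.1 3.2 1.6] Tz [ 1.13 -0.42  0.32] gap 0.545
```

{"op": "send_rows", "data": {"steps": [[[0, -0.027, 0, 0, 0, -0.0222, 0.5], [0, -0.024, 0, 0, 0, -0.02, 0.5], [0, 0, 0, 0, 0, 0, 0.5]]]}}

```text
clock: 12.5
eef_pos: [0.4504, 0.195, 0.0398]
ee_rot: [1.976, 2.44, 0.005]
wrist_force: [2.2, 6.7, -1.9]
finger_gap: 0.548
finger_force: 12.0
```

```bash
python3 -c "
from h import *
stat()"
```

```text
askew 0.0 notch-post (board) [ 1.  -1.2] along/lat (tool) [1.  1.2] z 0.0398 F [ 2.2  6.7 -1.9] Ftool [6.1 3.5 1.9] Tz [ 1.21 -0.44  0.47] gap 0.548
```

{"op": "send_rows", "data": {"steps": [[[0, -0.005, 0, 0, 0, 0, 0.5], [0, -0.005, 0, 0, 0, 0, 0.5], [0, 0, 0, 0, 0, 0, 0.5]]]}}

```text
clock: 12.75
eef_pos: [0.4498, 0.1949, 0.0398]
ee_rot: [1.977, 2.439, 0.006]
wrist_force: [2.4, 6.4, -0.6]
finger_gap: 0.549
finger_force: 12.0
```

Run:
```python
from h import *
stat()
for c in('top','scene'):
  im=snap(c,f'{c}9.png')
  q=lambda x,y,z:proj(c,[P[0]+x*np.cos(np.radians(BY))-y*np.sin(np.radians(BY)),P[1]+x*np.sin(np.radians(BY))+y*np.cos(np.radians(BY)),z])
  u,v=map(int,q(.05,0,.042));cv2.imwrite(f'pics/d{c}.png',cv2.resize(im[v-25:v+35,u-45:u+45,::-1],(396,264),interpolation=2))
cv2.imwrite('pics/d.png',np.hstack([cv2.imread('pics/dtop.png'),cv2.imread('pics/dscene.png')]))
```

```text
askew -0.04 notch-post (board) [ 1.  -0.4] along/lat (tool) [1.  0.4] z 0.0398 F [ 2.4  6.4 -0.6] Ftool [5.8 3.6 0.6] Tz [ 1.26 -0.5   0.48] gap 0.549
```

View pics/d.png

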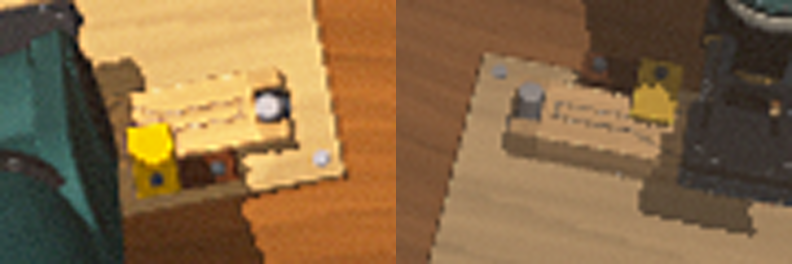

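Both views show the notch on the post, the blank under the yellow strap and close along the fence. I press on in half-millimetre steps until the fence is felt.

{"op": "send_rows", "data": {"steps": [[[0, -0.005, 0, 0, 0, 0, 0.5], [0, -0.005, 0, 0, 0, 0, 0.5], [0, 0, 0, 0, 0, 0, 0.5]]]}}

```text
clock: 13.1
eef_pos: [0.4488, 0.1947, 0.0398]
ee_rot: [1.977, 2.439, 0.006]
wrist_force: [2.5, 6.4, -0.1]
finger_gap: 0.55
finger_force: 12.0
```

```bash
python3 -c "
from h import *
stat()"
```

```text
askew -0.05 notch-post (board) [1.  0.6] along/lat (tool) [ 1.  -0.6] z 0.0398 F [ 2.5  6.4 -0.1] Ftool [5.7 3.8 0.2] Tz [ 1.2  -0.56  0.5 ] gap 0.55
```

{"op": "send_rows", "data": {"steps": [[[0, -0.005, 0, 0, 0, 0, 0.5], [0, -0.005, 0, 0, 0, 0, 0.5], [0, 0, 0, 0, 0, 0, 0.5]]]}}

```text
clock: 13.35
eef_pos: [0.448, 0.1945, 0.0398]
ee_rot: [1.977, 2.439, 0.006]
wrist_force: [3.8, 6.6, -1.6]
finger_gap: 0.549
finger_force: 12.0
```

```bash
python3 -c "
from h import *
stat()"
```

```text
askew -0.05 notch-post (board) [1.  1.4] along/lat (tool) [ 1.  -1.4] z 0.0398 F [ 3.8  6.6 -1.6] Ftool [5.7 5.  1.6] Tz [ 1.18 -0.67  0.43] gap 0.549
```

{"op": "send_rows", "data": {"steps": [[[0, -0.005, 0, 0, 0, 0, 0.5], [0, -0.005, 0, 0, 0, 0, 0.5], [0, 0, 0, 0, 0, 0, 0.5]]]}}

```text
clock: 13.6
eef_pos: [0.4479, 0.1945, 0.04]
ee_rot: [1.976, 2.438, 0.009]
wrist_force: [8.4, 7.2, -4.8]
finger_gap: 0.545
finger_force: 12.0
```

```bash
python3 -c "
from h import *
stat()"
```

```text
askew -0.05 notch-post (board) [1.  1.5] along/lat (tool) [ 1.  -1.5] z 0.04 F [ 8.4  7.2 -4.8] Ftool [5.3 9.7 4.9] Tz [ 1.2  -1.52  0.43] gap 0.545
```

The fence is felt (lateral force up to about 10 N with no more motion). I let go, opening moderately.

{"op": "send_rows", "data": {"steps": [[[0, -0.003, 0.004, 0, 0, 0, 0.5], [0, 0, 0, 0, 0, 0, -0.5], [0, 0, 0, 0, 0, 0, -0.5], [0, 0, 0, 0, 0, 0, -0.5], [0, 0, 0, 0, 0, 0, -0.5]]]}}

```text
clock: 14.02
eef_pos: [0.4449, 0.1932, 0.0383]
ee_rot: [1.979, 2.44, 0.0]
wrist_force: [1.0, 0.4, -0.1]
finger_gap: 0.746
finger_force: 0.0
```

{"op": "send_rows", "data": {"steps": [[[0, 0, -0.2, 0, 0, 0, -0.5], [0, 0, -0.35, 0, 0, 0, -0.5], [0, 0, -0.35, 0, 0, 0, -0.5], [0, 0, -0.35, 0, 0, 0, -0.5], [0, 0, 0, 0, 0, 0, -0.5]]]}}

```text
clock: 14.43
eef_pos: [0.4477, 0.1943, 0.1689]
ee_rot: [1.976, 2.437, 0.011]
wrist_force: [2.0, 0.6, 1.5]
finger_gap: 0.751
finger_force: 0.0
```

{"op": "send_rows", "data": {"steps": [[[-0.3, 0, 0, 0, 0, 0, -0.5], [-0.3, 0, 0, 0, 0, 0, -0.5], [-0.3, 0, -0.2, 0, 0, 0, -0.5], [0, 0, 0, 0, 0, 0, -0.5], [0, 0, 0, 0, 0, 0, -0.5]]]}}

```text
clock: 14.85
eef_pos: [0.464, 0.1043, 0.1835]
ee_rot: [1.981, 2.437, 0.001]
wrist_force: [0.6, 0.9, -0.5]
finger_gap: 0.751
finger_force: 0.0
```

Run:
```python
from h import *
stat()
im=snap('wrist','w10.png')
```

```text
askew -0.23 notch-post (board) [-90.6   5. ] along/lat (tool) [-90.6  -4.6] z 0.1835 F [ 0.6  0.9 -0.5] Ftool [0.7 0.8 0.5] Tz [ 0.01 -0.11 -0.01] gap 0.751
```

View pics/w10.png

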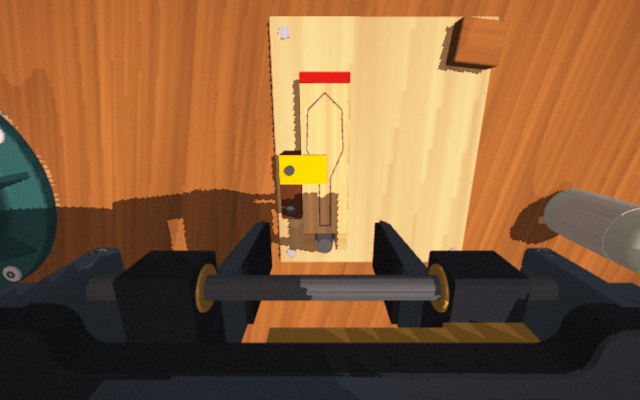

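The view shows the blank flush beside the dark fence and under the strap, its red end at (300–350,77) and its notch at the post (324,243). I check the angle and position numerically.

Run:
```python
from h import *
im=cv2.imread('pics/w10.png')[:,:,::-1].astype(int)
g=im.sum(2)
def edge(rows,lo,hi,z,sgn):
    p=[]
    for r in rows:
        d=sgn*np.diff(cv2.GaussianBlur(g[r:r+1,lo:hi].astype(np.float32),(5,1),0)[0]); p.append(back('wrist',(lo+np.argmax(d)+.5,r),z)[:2])
    p=np.array(p);vx,vy,x0,y0=cv2.fitLine(p.astype(np.float32),cv2.DIST_HUBER,0,1e-4,1e-4).ravel()
    if vy<0:vx,vy=-vx,-vy
    return np.degrees(np.arctan2(vy,vx)),np.array([x0,y0]),p.std(0)
b=edge(range(30,140),255,290,.012,1);print('board left',b)
# red corners
m=maskcol(im.astype(np.uint8),(0,200,120),(4,255,255));m[:,:285]=0;m[:,370:]=0;m[110:]=0
ys,xs=np.where(m>0)
pts={}
for nm,f in(('L',np.min),('R',np.max)):
    c=np.median([f(xs[ys==r]) for r in range(ys.min()+2,ys.max()-1)]);pts[nm]=back('wrist',(c+(.5 if nm=='R' else -.5),ys.min()+3),.042)[:2]
for nm,lo,hi,s in(('blank left',293,306,1),('blank right',343,358,-1)):
    e=edge(range(73,80),lo,hi,.042,s);
a=np.radians(b[0]);n=np.array([-np.sin(a),np.cos(a)])
print('width',np.linalg.norm(pts['L']-pts['R']),'y of L,R rel board',{k:.057+(v-b[1])@n for k,v in pts.items()})
# red edge inclination
row=[(x,ys[xs==x].min()) for x in range(304,346)]
q=np.array([back('wrist',p,.042)[:2] for p in row],np.float32);v=cv2.fitLine(q,2,0,.01,.01).ravel();print('red end angle+90',np.degrees(np.arctan2(v[1],v[0]))%180+90)
t=np.array([np.cos(a),np.sin(a)]);print('red end x-from post',(q.mean(0)-P)@t)
print('blank right edge',edge(list(range(90,150)),340,360,.042,-1))
```

```text
board left (np.float32(101.851555), array([0.3880241 , 0.20612341], dtype=float32), array([0.00653662, 0.03111556]))
width 0.048407476818689954 y of L,R rel board {'L': np.float64(0.025023741391228385), 'R': np.float64(-0.02338368534425602)}
red end angle+90 101.76831
red end x-from post 0.18019697332190546
blank right edge (np.float32(94.53833), array([0.4694302 , 0.19089499], dtype=float32), array([0.00218244, 0.01693033]))
```

The blank's long side is at y = 25.0 mm (the fence face), its angle is within 0.1° of the board's, and its red end is at x = 180 mm (179 expected). I hand it in.

```bash
python3 -c "
from plant import robot
print(robot.job_done())"
```

```text
the job is handed in; nothing more can be done
None
```

The blank is swung home: it lies flush along the fence and under the strap, notch on the post, let go, and the job is handed in; no verdict came back, but my last measurement put it within about 1 mm and 0.1° of home.

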